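# Shake the suspect canister and set it aside

## Robot

A 7-joint arm with a two-finger parallel gripper is mounted at the origin on the work surface. World frame = base frame: x ahead of the robot, y to its left, z up, the work surface at z = 0. Lengths are in m, angles in rad, forces in N, time in s.
With the tool pointing down it reaches from about 0.35 to 0.9 m from the base axis. Payload 7.2 kg.
Tool frame: the origin (TCP) lies on the centre line of the jaws, within the pads' length; the fingertips stand 19 mm ahead of it and the grasp point (between the pads) is the TCP; z points along the fingers, y is the line along which they close (so a half turn about z gives the same grasp; the last joint's range is limited). The gripper opens to 88 mm and grips with 3 to 60 N. Pads are 20 mm wide; open, the fingers measure 115 mm over their backs; the gripper's body (75 mm by 178 mm) begins 61 mm behind the grasp point.
Start: joints at [-1.329, 0.411, -0.013, 1.596, 0.006, 1.134, -0.082], TCP at [0.191, 0.595, 0.242] pointing down, gripper open.
Joint ranges: [-2.95, 2.95], [-0.29, 1.99], [-1.47, 1.44], [0.14, 2.54], [-1.03, 4.17], [0.13, 1.85], [-2.86, 2.86]. Speed limits (rad/s): [2.39, 2.39, 3.01, 3.01, 3.14, 3.14, 3.14].

## Interface

Orientations are given as a unit quaternion [w, x, y, z].
In Python, from station import * gives the robot as it stands. The module is installed in compiled form; this text tells all that it offers.
- The arm moves only by the tool step_arm, never from a script. Its argument "rows" is a list that holds one entry, the list of rows, each a list of 7 numbers: the shift along the tool's x, y, z each as a share of 0.3 m, from -1 to 1, then the turn, a rotation vector about the tool's x, y, z each as a share of 90 degrees, from -1 to 1, then the closure, from -1 (fully open) to 1 (shut). A call has 1 to 5 rows; each row is the pose to reach, as a shift and turn from the pose commanded when the call began, along the tool's axes at that moment; what a row does not reach only later rows make up. A row lasts 1/10 s, in which the tool goes at most 50 mm and 8.59 degrees, less where a joint would pass 70% of its speed; a pose out of reach is approached as far as the arm can. A call with a number of a shift or a turn outside -1 to 1 is refused whole. A call with a gripper value outside its range is refused whole. The fingers move at their own pace and stop on an object; "newtons" is the grip in N (left out, the last holds). Time passes only in rows, so rows that repeat a pose let the fingers close. It gives the time, the measured TCP pose, the force, the opening and the grip force at its end, in the units of the state.
- state(): the state, without advancing time (a new reading comes with each control period).
- camera(name): name is "side" or "top" or "wrist"; returns (picture, depth): 480x640x3 uint8, red, green, blue; 480x640 float32, m along the optical axis (not along the pixel's ray), 0 where there is no reading.
- camera_info(name): a dict with "vfov" (degrees; the focal length in pixels is half the picture's height over the tangent of half this angle, whatever the lens; pixels are square), "cx", "cy" (the principal point, pixels), "R" (3x3) and "t" (3): a world point X has camera coordinates R X + t; the wrist camera has in their place "T_tool_cam" (4x4, takes a point from camera to tool coordinates, whose origin is the TCP and whose axes are the flange's). Camera axes: x right, y down, z forward; pixel columns grow to the right and rows downward; lengths in m; the calibration is good to about 2 mm. A picture is of the moment at which its call begins: read the wrist's pose just before it. camera_info takes no time and is no camera call.
- sign_off(): hands the job in; it is judged then, once.
The state is a dict: "time": time; "joints": joint angles; "joint_velocities": joint speeds; "tau": joint torques, N m; "position": TCP position; "tool_rot": TCP orientation; "wrist_force": force on the tool from outside, world axes, zero at the start; "torque": the same for the moment, N m; "grip_width": finger opening in m; "grip_force": force on a finger pad.
Only numpy, scipy, OpenCV 4.12 (cv2) and the standard library are available. Lean on these libraries where they do the work, as an engineer would, in place of code of your own. Each camera call takes 0.05 s, during which the arm holds its last target. There are 200 camera calls.

## Task

Pick up the green canister with the brass end and, holding it clear of the table, shake it gently to and fro along its length a few times, so that the loose piece inside runs towards the brass end and back again at least three times. Then lay it flat on its feet in the blue tray and let go, leaving the other green canister, the one with the black end, where it is.

Things in the scene. Friction and masses are not known exactly. Their poses are not given: they have to be found in the camera images.
- canister_mid (a point): Centre (on the axis) of the green canister with the BRASS end: lying cylinder, diameter 48, length 130 (mm), about 0.34 kg, on two steel feet (60 wide, 12 long, at 40 behind and 36 ahead of the centre). Centre 30 above the feet's underside. x axis: along it to the brass end; z: up. It lies left-right (along y, within 20 degrees); grip it across the diameter, between the feet.
- rattle (a joint): Loose 60 g piece inside that canister, m along its axis: +0.02 is the brass end, -0.02 the other. Slides almost freely: runs at 2 degrees of tilt or 0.3 m/s2. Strokes of 80 mm along the axis at a mean 0.2 to 0.25 m/s, or rocking by 20 degrees, send it from end to end; a run counts once it is past the middle and faster than 0.1 m/s.
- tray_in (a point): Centre of the inner floor of the fixed, shallow blue plastic tray: 210 along its x by 240 along its y outside, walls 5 thick and 28 high over the table; this point is 5 above the table. Its y axis runs left-right, within 9 degrees; z up. All in mm.
- plain_green_mid (a point): Centre of the other green canister, same form, size and axes but with a BLACK end; 30 mm above the table. To be left alone. (A third, copper-coloured one lies near by too.)

How it is judged:
On the way, in this order (a step that is already met when the one before it is completed fails the run):
1. the canister is lifted clear of the table (height (world z) of canister_mid above 0.08 m), for 0.1 s.
2. shaken in the air, the loose piece runs towards the brass end (height (world z) of canister_mid above 0.08 m and value of joint rattle above 0 m and velocity of joint rattle above 0.1 m/s).
3. it runs back (height (world z) of canister_mid above 0.08 m and value of joint rattle below 0 m and velocity of joint rattle below -0.1 m/s).
4. it runs towards the brass end again (all of step 2).
5. it runs back again (all of step 3).
6. it runs towards the brass end a third time (all of step 4).
7. it runs back a third time (all of step 5).
At the end, for the whole second after the job is handed in: The brass-ended green canister lies at rest on its feet on the floor of the blue tray (centre within 100 mm of the tray's centre and 24 to 36 mm above its floor, tilted less than 8.5 degrees), and the black-ended green canister is within 30 mm of where it was (horizontal distance between canister_mid and tray_in below 0.1 m and z of canister_mid in the frame of tray_in between 0.024 and 0.036 m and angle between canister_mid's own z axis and vertical below 0.15 rad and linear speed of canister below 0.02 m/s and distance of plain_green_mid from where it was at the start of the episode below 0.03 m); the robot touches nothing.
It fails at once if the canister is flung about or dropped (faster than 1 m/s) (linear speed of canister above 1 m/s).
It fails at once if the black-ended green canister is moved by more than 30 mm (distance of plain_green_mid from where it was at the start of the episode above 0.03 m).
It also fails if it takes over 45 s, if anything falls off the work surface, if the arm or the gripper's body presses on something with over 40 N, if the wrist force passes 120 N, or if a joint passes its speed limit or range.

## Working session

There is one attempt and no reset: what is moved stays moved. The work goes in short steps, Python scripts to look and compute and a tool call to move; the robot and the scene stay as the last step left them, time stands still between calls to the robot, and variables do not carry over. Pictures are saved under pics/ and viewed, at most 10 in all, crops included, and the job is handed in when it is done.

Besides the shell and the picture viewer there is one more tool, called as name([rows], argument=value, ...), one row to a line, values as JSON. step_arm: Moves the arm, as the interface text tells. Its arguments: {"type":"object","properties":{"rows":{"type":"array","items":{"type":"array","items":{"type":"array","items":{"type":"number","minimum":-1,"maximum":1}}}},"newtons":{"type":"number"}},"required":["rows"]}

```bash
mkdir -p pics
cat > h.py <<'E'
from station import *
import numpy as np, cv2
def snap(n,f):
    p,d=camera(n); cv2.imwrite('pics/'+f+'.png',p[:,:,::-1]); np.save('pics/'+f+'.npy',d); return p,d
def pix(n,d,u,v,z=None):
    c=camera_info(n); f=240/np.tan(np.radians(c['vfov']/2))
    r=np.array([(u-c['cx'])/f,(v-c['cy'])/f,1.]); R=np.array(c['R']);t=np.array(c['t'])
    o=-R.T@t; w=R.T@r
    s=np.median(d[v-1:v+2,u-1:u+2]) if z is None else (z-o[2])/w[2]
    return o+s*w
E
python3 - <<'E'
from h import *
s=state(); print(s)
snap('top','top1'); snap('side','side1')
print(camera_info('top'))
E
```

```text
{'time': 0.0, 'joints': array([-1.3292293 ,  0.41190825, -0.01272561,  1.59706348,  0.00561483,
        1.13429486, -0.08217821]), 'joint_velocities': array([-0.00124032,  0.00084816,  0.00042233,  0.00019935,  0.001049  ,
       -0.00026164, -0.00028243]), 'tau': array([-5.43141705e-04, -5.87961459e+01,  6.41210619e-01, -2.91083300e+01,
       -5.39747591e-02,  1.82143506e-02,  1.22234137e-04]), 'position': array([0.19041011, 0.59477634, 0.24079583]), 'tool_rot': array([-6.45738887e-05,  1.54232717e-01,  9.88034209e-01, -8.16540785e-04]), 'wrist_force': array([ 0.23678069, -0.09014605,  0.71120016]), 'torque': array([-0.04461428, -0.0188298 ,  0.00958637]), 'grip_force': 0.0, 'grip_width': 0.0872674216702909}
{'vfov': 50.00537706153261, 'cx': 322.1214075521992, 'cy': 247.2677894633146, 'R': array([[-0.02130531, -0.99959801,  0.01870579],
       [-0.99539735,  0.01945978, -0.09383725],
       [ 0.09343552, -0.02061892, -0.99541181]]), 't': array([-0.02241373,  0.55259477,  0.89396661])}
```

View pics/top1.png

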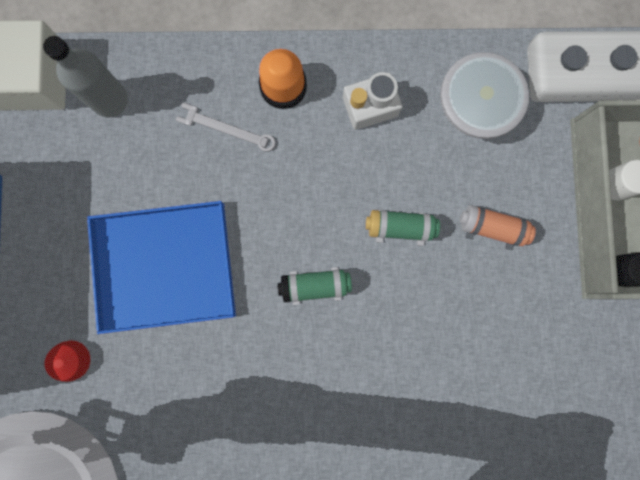

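View pics/side1.png

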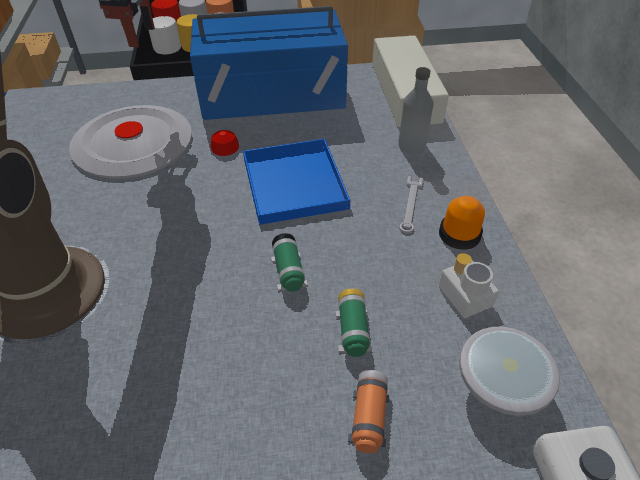

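The top view shows the brass canister with its brass end at about (372,223) and its rear at (440,229). The black-ended one is at about (315,286) and the tray's centre is near (163,268).

Run:
```python
from h import *
p=cv2.imread('pics/top1.png'); d=np.load('pics/top1.npy')
big=np.hstack([cv2.resize(p[195:265,355:455],None,fx=4,fy=4,interpolation=3),cv2.resize(p[250:320,265,None].repeat(1,1) if 0 else p[250:320,265:365],None,fx=4,fy=4,interpolation=3)])
cv2.imwrite('pics/crop.png',big)
hsv=cv2.cvtColor(p,cv2.COLOR_BGR2HSV)
m=cv2.inRange(hsv,(60,80,40),(90,255,255)); 
n,l,st,c=cv2.connectedComponentsWithStats(m)
for i in range(1,n):
    if st[i,4]>100:
        print(st[i],c[i])
        ys,xs=np.where(l==i); P=np.array([pix('top',d,x,y) for x,y in zip(xs,ys)]); print(P.mean(0),P[:,2].max()); 
b=cv2.inRange(hsv,(100,150,80),(125,255,255)); n,l,st,c=cv2.connectedComponentsWithStats(b)
i=1+st[1:,4].argmax(); print(st[i])
q=cv2.boxPoints(cv2.minAreaRect(cv2.findContours((l==i).astype('uint8'),0,1)[0][0])); print(q)
Q=np.array([pix('top',d,int(a),int(e),.028) for a,e in q]);print(Q,Q.mean(0)); print(pix('top',d,163,268))
for u,v in [(367,222),(379,209),(380,241),(424,212),(423,243),(440,228)]: print(u,v,pix('top',d,u,v),pix('top',d,u,v,.03))
```

```text
[387 212  36  27 846] [404.74704492 225.22931442]
[ 0.58595068 -0.17919855  0.04865135] 0.05460824018804922
[430 216  10  23 145] [434.31034483 227.51724138]
[ 0.58115521 -0.23162345  0.04683727] 0.05365075809921205
[340 270  11  25 183] [345.27322404 282.04371585]
[ 0.48861209 -0.07223355  0.04676007] 0.053007198376443077
[297 272  37  28 880] [314.91704545 285.175     ]
[ 0.4842522  -0.01936008  0.04885099] 0.054073552008583325
[   88   202   147   131 15849]
[[ 84.64085 216.8876 ]
 [222.30801 201.0029 ]
 [235.67007 316.80728]
 [ 98.0029  332.692  ]]
[[0.61600208 0.38881943 0.028     ]
 [0.63867705 0.14409554 0.028     ]
 [0.4335865  0.12197803 0.028     ]
 [0.41116327 0.36018441 0.028     ]] [0.52485723 0.25376935 0.028     ]
[0.52198496 0.25529345 0.00395737]
367 222 [ 0.59437467 -0.11408624  0.03834155] [ 0.59555908 -0.11500328  0.03      ]
379 209 [ 0.62347954 -0.14111824  0.00157109] [ 0.61872106 -0.13729798  0.03      ]
380 241 [ 0.56379713 -0.14101412  0.00201549] [ 0.56088737 -0.1372549   0.03      ]
424 212 [ 6.16682984e-01 -2.25076418e-01 -6.02812252e-04] [ 0.61179306 -0.2182481   0.03      ]
423 243 [ 0.55847863 -0.22016014  0.00280647] [ 0.5558027  -0.21421283  0.03      ]
440 228 [ 0.58068489 -0.24279017  0.04231451] [ 0.58225378 -0.24591135  0.03      ]
```

View pics/crop.png

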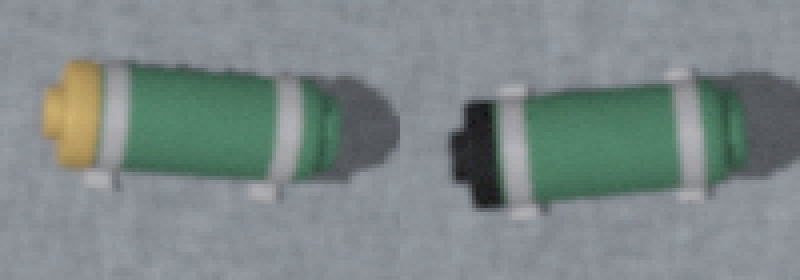

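```bash
cat >> h.py <<'E'
from scipy.spatial.transform import Rotation as Ro
def rel(pos,yaw,):
    """yaw: world angle (deg) of tool y, tool down"""
    s=state(); q=np.array(s['tool_rot']); R=Ro.from_quat(np.r_[q[1:],q[0]])
    y=np.array([np.cos(np.radians(yaw)),np.sin(np.radians(yaw)),0]); z=np.array([0,0,-1.])
    G=Ro.from_matrix(np.c_[np.cross(y,z),y,z])
    print('t',s['time'],'pos',np.round(s['position'],4),'shift',np.round(R.inv().apply(np.array(pos)-s['position'])/.3,3),'turn',np.round((R.inv()*G).as_rotvec()/(np.pi/2),3),'f',np.round(s['wrist_force'],1),s['grip_width'],s['grip_force'])
    print('R\n',np.round(R.as_matrix(),3))
E
python3 - <<'E'
from h import *
rel([.30,.38,.24],35); rel([.588,-.178,.2],-5.7)
E
```

```text
t 0.1 pos [0.1904 0.5948 0.2409] shift [-0.566 -0.571  0.004] turn [-0.001  0.     0.414] f [-0.7 -0.1 -1.2] 0.08748599141849957 0.0
R
 [[-0.952  0.305 -0.   ]
 [ 0.305  0.952 -0.001]
 [-0.    -0.001 -1.   ]]
t 0.1 pos [0.1904 0.5948 0.2409] shift [-2.047 -2.049  0.14 ] turn [-0.001  0.001  0.866] f [-0.7 -0.1 -1.2] 0.08748599141849957 0.0
R
 [[-0.952  0.305 -0.   ]
 [ 0.305  0.952 -0.001]
 [-0.    -0.001 -1.   ]]
```

step_arm([
  [[-0.57, -0.57, 0, 0, 0, 0.45, -1], [-0.57, -0.57, 0, 0, 0, 0.45, -1], [-0.57, -0.57, 0, 0, 0, 0.45, -1], [-0.57, -0.57, 0, 0, 0, 0.45, -1], [-0.57, -0.57, 0, 0, 0, 0.45, -1]],
])

```text
time: 0.6
position: [0.3022, 0.3775, 0.2414]
tool_rot: [0.0, 0.49, 0.872, -0.0]
wrist_force: [-0.0, -0.4, 0.7]
grip_width: 0.0876
grip_force: 0.0
```

Run:
```python
from h import *
rel([.5,.05,.22],10);rel([.588,-.178,.2],-5.7)
```

```text
t 0.6 pos [0.3022 0.3775 0.2414] shift [-1.275 -0.005  0.072] turn [-0.     0.     0.237] f [-0.  -0.4  0.7] 0.08764695469995587 0.0
R
 [[-0.52   0.854 -0.   ]
 [ 0.854  0.52  -0.001]
 [-0.    -0.    -1.   ]]
t 0.6 pos [0.3022 0.3775 0.2414] shift [-2.077 -0.149  0.139] turn [-0.     0.     0.412] f [-0.  -0.4  0.7] 0.08764695469995587 0.0
R
 [[-0.52   0.854 -0.   ]
 [ 0.854  0.52  -0.001]
 [-0.    -0.    -1.   ]]
```

step_arm([
  [[-0.83, -0.06, 0.04, 0, 0, 0.41, -1], [-0.83, -0.06, 0.04, 0, 0, 0.41, -1], [-0.83, -0.06, 0.04, 0, 0, 0.41, -1], [-0.83, -0.06, 0.04, 0, 0, 0.41, -1], [-0.83, -0.06, 0.04, 0, 0, 0.41, -1]],
])

```text
time: 1.1
position: [0.4174, 0.1571, 0.2297]
tool_rot: [-0.0, 0.74, 0.673, 0.0]
wrist_force: [0.9, 1.4, -0.2]
grip_width: 0.088
grip_force: 0.0
```

Run:
```python
from h import *
rel([.588,-.178,.2],-5.7)
```

```text
t 1.1 pos [0.4174 0.1571 0.2297] shift [-1.058  0.672  0.098] turn [ 0.    -0.     0.003] f [ 0.9  1.4 -0.2] 0.08795537041397328 0.0
R
 [[ 0.095  0.995  0.   ]
 [ 0.995 -0.095  0.   ]
 [ 0.     0.    -1.   ]]
```

step_arm([
  [[-0.66, 0.42, 0.05, 0, 0, 0, -1], [-0.66, 0.42, 0.05, 0, 0, 0, -1], [-0.66, 0.42, 0.05, 0, 0, 0, -1], [-0.66, 0.42, 0.05, 0, 0, 0, -1], [-0.66, 0.42, 0.05, 0, 0, 0, -1]],
])

```text
time: 1.6
position: [0.5254, -0.0528, 0.2144]
tool_rot: [0.0, 0.739, 0.674, -0.0]
wrist_force: [0.5, 0.6, 0.6]
grip_width: 0.0883
grip_force: 0.0
```

step_arm([
  [[-0.4, 0.25, 0.05, 0, 0, 0, -1], [-0.4, 0.25, 0.05, 0, 0, 0, -1], [-0.4, 0.25, 0.05, 0, 0, 0, -1], [-0.4, 0.25, 0.05, 0, 0, 0, -1], [-0.4, 0.25, 0.05, 0, 0, 0, -1]],
])

```text
time: 2.1
position: [0.5881, -0.1767, 0.1987]
tool_rot: [-0.001, 0.739, 0.674, -0.001]
wrist_force: [-0.6, 0.4, 0.7]
grip_width: 0.0877
grip_force: 0.0
```

Run:
```python
from h import *
rel([.588,-.178,.03],-5.7)
p,d=snap('wrist','w1'); print(camera_info('wrist')); snap('top','t2')
```

```text
t 2.1 pos [ 0.5881 -0.1767  0.1987] shift [-0.004  0.001  0.562] turn [-0.001  0.     0.005] f [-0.6  0.4  0.7] 0.08768010126102045 0.0
R
 [[ 0.092  0.996 -0.002]
 [ 0.996 -0.092 -0.   ]
 [-0.    -0.002 -1.   ]]
{'vfov': 68.04772776445077, 'cx': 319.86873106399867, 'cy': 236.5504146765714, 'T_tool_cam': array([[ 1.62190885e-03, -9.59696177e-01, -2.81034903e-01,
         7.74987912e-02],
       [ 9.99998624e-01,  1.65465938e-03,  1.20754895e-04,
         3.47225994e-05],
       [ 3.49129027e-04, -2.81034712e-01,  9.59697540e-01,
        -1.43835162e-01],
       [ 0.00000000e+00,  0.00000000e+00,  0.00000000e+00,
         1.00000000e+00]])}
```

View pics/w1.png

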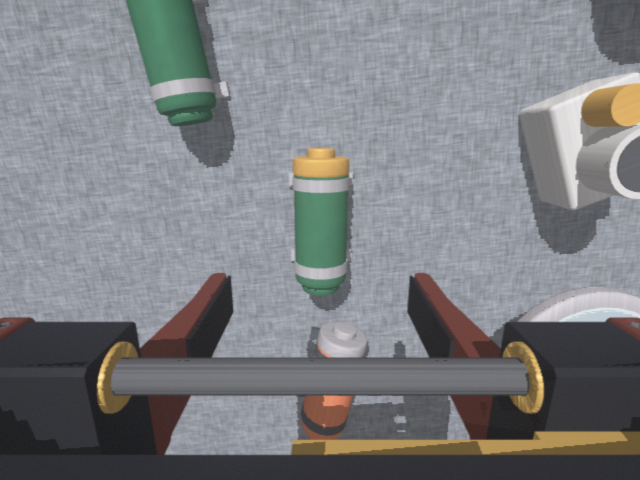

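The wrist view shows the brass canister centred between the fingers, with its bands at rows 185 and 271 around column 321, and aligned with the tool. I'm descending.

step_arm([
  [[0, 0, 0.15, 0, 0, 0, -1], [0, 0, 0.3, 0, 0, 0, -1], [0, 0, 0.43, 0, 0, 0, -1], [0, 0, 0.51, 0, 0, 0, -1], [0, 0, 0.56, 0, 0, 0, -1]],
])

```text
time: 2.7
position: [0.5878, -0.1732, 0.0299]
tool_rot: [-0.001, 0.737, 0.676, -0.0]
wrist_force: [-0.2, -0.3, -0.5]
grip_width: 0.0879
grip_force: 0.0
```

step_arm([
  [[0, 0, 0, 0, 0, 0, 0.2], [0, 0, 0, 0, 0, 0, 1], [0, 0, 0, 0, 0, 0, 1], [0, 0, 0, 0, 0, 0, 1], [0, 0, 0, 0, 0, 0, 1]],
], newtons=45)

```text
time: 3.2
position: [0.5892, -0.1758, 0.0326]
tool_rot: [0.001, 0.738, 0.675, 0.001]
wrist_force: [0.4, -0.3, 0.2]
grip_width: 0.0514
grip_force: 0.0
```

step_arm([
  [[0, 0, 0, 0, 0, 0, 1], [0, 0, 0, 0, 0, 0, 1], [0, 0, 0, 0, 0, 0, 1], [0, 0, 0, 0, 0, 0, 1]],
])

```text
time: 3.6
position: [0.5888, -0.1757, 0.0324]
tool_rot: [0.0, 0.738, 0.675, 0.0]
wrist_force: [-1.8, 1.2, 6.6]
grip_width: 0.0472
grip_force: 45.0
```

step_arm([
  [[0, 0, -0.03, 0, 0, 0, 1], [0, 0, -0.08, 0, 0, 0, 1], [0, 0, -0.15, 0, 0, 0, 1], [0, 0, -0.22, 0, 0, 0, 1], [0, 0, -0.3, 0, 0, 0, 1]],
])

```text
time: 4.1
position: [0.5883, -0.1757, 0.123]
tool_rot: [-0.0, 0.738, 0.675, -0.0]
wrist_force: [1.4, -0.2, -3.6]
grip_width: 0.0469
grip_force: 45.0
```

step_arm([
  [[0, 0, -0.08, 0, 0, 0, 1], [0, 0, -0.15, 0, 0, 0, 1], [0, 0, -0.2, 0, 0, 0, 1], [0, 0, -0.2, 0, 0, 0, 1], [0, 0, -0.2, 0, 0, 0, 1]],
])

```text
time: 4.6
position: [0.5884, -0.1754, 0.1814]
tool_rot: [-0.0, 0.738, 0.675, 0.0]
wrist_force: [-0.1, 0.3, -4.2]
grip_width: 0.0471
grip_force: 45.0
```

Run:
```python
from h import *
rel([.588,-.178,.18],-5.7)
snap('wrist','w2')
```

```text
t 4.6 pos [ 0.5884 -0.1754  0.1814] shift [-0.009 -0.001  0.005] turn [-0.    -0.     0.006] f [-0.1  0.3 -4.2] 0.04706043611522307 44.99460160732269
R
 [[ 0.09   0.996 -0.   ]
 [ 0.996 -0.09   0.   ]
 [ 0.    -0.    -1.   ]]
```

View pics/w2.png

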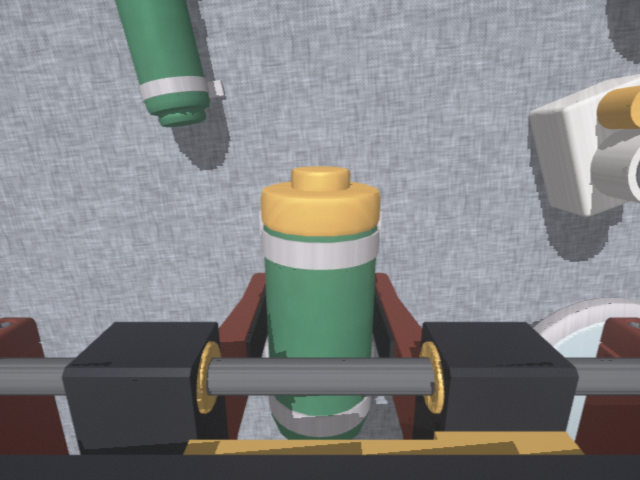

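The canister is held level, with its brass end at about (320,205). I'm shaking it along the tool's x axis.

step_arm([
  [[0.07, 0, 0, 0, 0, 0, 1], [0.14, 0, 0, 0, 0, 0, 1], [0.21, 0, 0, 0, 0, 0, 1], [0.28, 0, 0, 0, 0, 0, 1], [0.28, 0, 0, 0, 0, 0, 1]],
])

```text
time: 5.15
position: [0.596, -0.0879, 0.1799]
tool_rot: [-0.002, 0.737, 0.676, -0.0]
wrist_force: [0.2, 0.9, -3.9]
grip_width: 0.0473
grip_force: 45.0
```

step_arm([
  [[-0.07, 0, 0, 0, 0, 0, 1], [-0.14, 0, 0, 0, 0, 0, 1], [-0.21, 0, 0, 0, 0, 0, 1], [-0.28, 0, 0, 0, 0, 0, 1], [-0.28, 0, 0, 0, 0, 0, 1]],
])

```text
time: 5.65
position: [0.5869, -0.1806, 0.1809]
tool_rot: [0.0, 0.74, 0.673, -0.001]
wrist_force: [-0.0, -0.5, -2.7]
grip_width: 0.047
grip_force: 45.0
```

step_arm([
  [[0.07, 0, 0, 0, 0, 0, 1], [0.14, 0, 0, 0, 0, 0, 1], [0.21, 0, 0, 0, 0, 0, 1], [0.28, 0, 0, 0, 0, 0, 1], [0.28, 0, 0, 0, 0, 0, 1]],
])

```text
time: 6.15
position: [0.5963, -0.0879, 0.1805]
tool_rot: [-0.001, 0.737, 0.676, 0.0]
wrist_force: [0.7, 0.9, -3.3]
grip_width: 0.0473
grip_force: 45.0
```

step_arm([
  [[-0.07, 0, 0, 0, 0, 0, 1], [-0.14, 0, 0, 0, 0, 0, 1], [-0.21, 0, 0, 0, 0, 0, 1], [-0.28, 0, 0, 0, 0, 0, 1], [-0.28, 0, 0, 0, 0, 0, 1]],
])

```text
time: 6.65
position: [0.5871, -0.1805, 0.1814]
tool_rot: [0.001, 0.74, 0.673, -0.001]
wrist_force: [0.2, -0.9, -3.7]
grip_width: 0.047
grip_force: 45.0
```

step_arm([
  [[0.07, 0, 0, 0, 0, 0, 1], [0.14, 0, 0, 0, 0, 0, 1], [0.21, 0, 0, 0, 0, 0, 1], [0.28, 0, 0, 0, 0, 0, 1], [0.28, 0, 0, 0, 0, 0, 1]],
])

```text
time: 7.15
position: [0.5964, -0.0878, 0.1808]
tool_rot: [-0.001, 0.737, 0.676, 0.0]
wrist_force: [0.1, 0.5, -4.0]
grip_width: 0.0469
grip_force: 45.0
```

step_arm([
  [[-0.07, 0, 0, 0, 0, 0, 1], [-0.14, 0, 0, 0, 0, 0, 1], [-0.21, 0, 0, 0, 0, 0, 1], [-0.28, 0, 0, 0, 0, 0, 1], [-0.28, 0, 0, 0, 0, 0, 1]],
])

```text
time: 7.65
position: [0.5872, -0.1805, 0.1817]
tool_rot: [0.001, 0.74, 0.673, -0.001]
wrist_force: [-0.0, -1.3, -3.5]
grip_width: 0.0473
grip_force: 45.0
```

step_arm([
  [[0.07, 0, 0, 0, 0, 0, 1], [0.14, 0, 0, 0, 0, 0, 1], [0.21, 0, 0, 0, 0, 0, 1], [0.28, 0, 0, 0, 0, 0, 1], [0.28, 0, 0, 0, 0, 0, 1]],
])

```text
time: 8.15
position: [0.5965, -0.0878, 0.181]
tool_rot: [-0.001, 0.736, 0.676, 0.0]
wrist_force: [-0.1, 0.7, -3.9]
grip_width: 0.0472
grip_force: 45.0
```

step_arm([
  [[-0.07, 0, 0, 0, 0, 0, 1], [-0.14, 0, 0, 0, 0, 0, 1], [-0.21, 0, 0, 0, 0, 0, 1], [-0.28, 0, 0, 0, 0, 0, 1], [-0.28, 0, 0, 0, 0, 0, 1]],
])

```text
time: 8.65
position: [0.5873, -0.1805, 0.1818]
tool_rot: [0.001, 0.74, 0.673, -0.001]
wrist_force: [0.1, -0.5, -3.4]
grip_width: 0.0473
grip_force: 45.0
```

step_arm([
  [[0.07, 0, 0, 0, 0, 0, 1], [0.14, 0, 0, 0, 0, 0, 1], [0.21, 0, 0, 0, 0, 0, 1], [0.28, 0, 0, 0, 0, 0, 1], [0.28, 0, 0, 0, 0, 0, 1]],
])

```text
time: 9.15
position: [0.5966, -0.0878, 0.1811]
tool_rot: [-0.001, 0.737, 0.676, 0.0]
wrist_force: [-0.7, -0.2, -4.6]
grip_width: 0.0472
grip_force: 45.0
```

step_arm([
  [[-0.07, 0, 0, 0, 0, 0, 1], [-0.14, 0, 0, 0, 0, 0, 1], [-0.21, 0, 0, 0, 0, 0, 1], [-0.28, 0, 0, 0, 0, 0, 1], [-0.28, 0, 0, 0, 0, 0, 1]],
])

```text
time: 9.65
position: [0.5873, -0.1805, 0.1819]
tool_rot: [0.001, 0.74, 0.673, -0.001]
wrist_force: [0.4, -0.5, -3.1]
grip_width: 0.0475
grip_force: 45.0
```

Run:
```python
from h import *
rel([.588,-.178,.18],-5.7)
rel([.524,.255,.18],5.5)
```

```text
t 9.65 pos [ 0.5873 -0.1805  0.1819] shift [0.009 0.001 0.006] turn [0.    0.002 0.003] f [ 0.4 -0.5 -3.1] 0.047508783281417846 44.99420464038849
R
 [[ 0.095  0.995 -0.   ]
 [ 0.995 -0.095 -0.003]
 [-0.003  0.    -1.   ]]
t 9.65 pos [ 0.5873 -0.1805  0.1819] shift [ 1.425 -0.348  0.003] turn [-0.     0.002 -0.122] f [ 0.4 -0.5 -3.1] 0.047508783281417846 44.99420464038849
R
 [[ 0.095  0.995 -0.   ]
 [ 0.995 -0.095 -0.003]
 [-0.003  0.    -1.   ]]
```

I'll add a few rocks as well, so the runs are certain.

step_arm([
  [[0, 0, 0, 0, 0.08, 0, 1], [0, 0, 0, 0, 0.16, 0, 1], [0, 0, 0, 0, 0.16, 0, 1], [0, 0, 0, 0, 0.16, 0, 1]],
])

```text
time: 10.05
position: [0.5882, -0.1769, 0.1812]
tool_rot: [-0.084, 0.733, 0.669, 0.091]
wrist_force: [-0.3, 0.5, -3.1]
grip_width: 0.0474
grip_force: 45.0
```

step_arm([
  [[0, 0, 0, 0, -0.08, 0, 1], [0, 0, 0, 0, -0.16, 0, 1], [0, 0, 0, 0, -0.24, 0, 1], [0, 0, 0, 0, -0.32, 0, 1], [0, 0, 0, 0, -0.32, 0, 1]],
])

```text
time: 10.55
position: [0.5911, -0.1662, 0.1804]
tool_rot: [0.085, 0.727, 0.675, -0.092]
wrist_force: [0.1, 3.2, -4.0]
grip_width: 0.0473
grip_force: 45.0
```

step_arm([
  [[0, 0, 0, 0, 0.08, 0, 1], [0, 0, 0, 0, 0.16, 0, 1], [0, 0, 0, 0, 0.24, 0, 1], [0, 0, 0, 0, 0.32, 0, 1], [0, 0, 0, 0, 0.32, 0, 1]],
])

```text
time: 11.05
position: [0.5871, -0.182, 0.1821]
tool_rot: [-0.084, 0.735, 0.666, 0.094]
wrist_force: [0.5, -2.7, -5.1]
grip_width: 0.0473
grip_force: 45.0
```

step_arm([
  [[0, 0, 0, 0, -0.08, 0, 1], [0, 0, 0, 0, -0.16, 0, 1], [0, 0, 0, 0, -0.24, 0, 1], [0, 0, 0, 0, -0.32, 0, 1], [0, 0, 0, 0, -0.32, 0, 1]],
])

```text
time: 11.55
position: [0.591, -0.1673, 0.1807]
tool_rot: [0.085, 0.728, 0.674, -0.092]
wrist_force: [-1.0, 0.3, -3.4]
grip_width: 0.047
grip_force: 45.0
```

step_arm([
  [[0, 0, 0, 0, 0.08, 0, 1], [0, 0, 0, 0, 0.16, 0, 1], [0, 0, 0, 0, 0.24, 0, 1], [0, 0, 0, 0, 0.32, 0, 1], [0, 0, 0, 0, 0.32, 0, 1]],
])

```text
time: 12.05
position: [0.587, -0.1828, 0.1822]
tool_rot: [-0.083, 0.736, 0.666, 0.094]
wrist_force: [-0.7, -1.6, -3.8]
grip_width: 0.0474
grip_force: 45.0
```

step_arm([
  [[0, 0, 0, 0, -0.08, 0, 1], [0, 0, 0, 0, -0.16, 0, 1], [0, 0, 0, 0, -0.24, 0, 1], [0, 0, 0, 0, -0.32, 0, 1], [0, 0, 0, 0, -0.32, 0, 1]],
])

```text
time: 12.55
position: [0.5909, -0.1677, 0.1807]
tool_rot: [0.086, 0.728, 0.674, -0.092]
wrist_force: [0.0, 1.2, -4.2]
grip_width: 0.0473
grip_force: 45.0
```

step_arm([
  [[0, 0, 0, 0, 0.08, 0, 1], [0, 0, 0, 0, 0.16, 0, 1], [0, 0, 0, 0, 0.24, 0, 1], [0, 0, 0, 0, 0.32, 0, 1], [0, 0, 0, 0, 0.32, 0, 1]],
])

```text
time: 13.05
position: [0.5869, -0.1831, 0.1822]
tool_rot: [-0.083, 0.736, 0.666, 0.094]
wrist_force: [-0.5, -2.7, -3.8]
grip_width: 0.0471
grip_force: 45.0
```

step_arm([
  [[0, 0, 0, 0, -0.08, 0, 1], [0, 0, 0, 0, -0.16, 0, 1], [0, 0, 0, 0, -0.16, 0, 1], [0, 0, 0, 0, -0.16, 0, 1]],
])

```text
time: 13.45
position: [0.5893, -0.1731, 0.182]
tool_rot: [-0.0, 0.737, 0.676, 0.001]
wrist_force: [0.1, 0.6, -3.4]
grip_width: 0.0474
grip_force: 45.0
```

Run:
```python
from h import *
rel([.522,.253,.18],5.5)
snap('side','s3')
```

```text
t 13.45 pos [ 0.5893 -0.1731  0.182 ] shift [ 1.396 -0.345  0.008] turn [ 0.001 -0.001 -0.115] f [ 0.1  0.6 -3.4] 0.04741172883126439 44.994240403175354
R
 [[ 0.085  0.996  0.001]
 [ 0.996 -0.085  0.001]
 [ 0.001  0.001 -1.   ]]
```

View pics/s3.png

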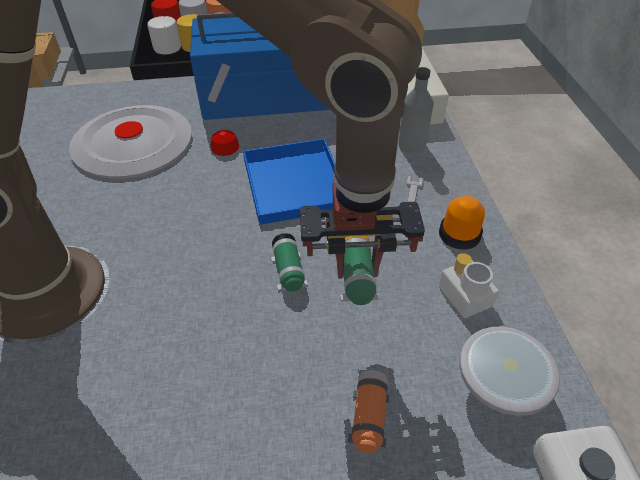

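The side view shows the canister held level at about (360,270), with the black-ended one at (290,262) undisturbed. I'm moving to the tray.

step_arm([
  [[0.06, -0.02, 0, 0, 0, 0, 1], [0.18, -0.05, 0, 0, 0, -0.03, 1], [0.32, -0.08, 0, 0, 0, -0.06, 1], [0.46, -0.12, 0, 0, 0, -0.09, 1], [0.6, -0.15, 0, 0, 0, -0.12, 1]],
])

```text
time: 14.0
position: [0.5594, 0.0071, 0.1819]
tool_rot: [-0.0, 0.672, 0.741, 0.0]
wrist_force: [0.3, 0.2, -3.6]
grip_width: 0.0473
grip_force: 45.0
```

Run:
```python
from h import *
rel([.522,.253,.18],5.7)
```

```text
t 14.0 pos [0.5594 0.0071 0.1819] shift [ 0.828 -0.045  0.007] turn [ 0.    -0.001 -0.002] f [ 0.3  0.2 -3.6] 0.047289744970623375 44.99368607997894
R
 [[-0.097  0.995  0.   ]
 [ 0.995  0.097  0.001]
 [ 0.001  0.    -1.   ]]
```

step_arm([
  [[0.14, -0.01, 0, 0, 0, 0, 1], [0.28, -0.02, 0, 0, 0, 0, 1], [0.42, -0.02, 0, 0, 0, 0, 1], [0.56, -0.03, 0, 0, 0, 0, 1], [0.68, -0.04, 0, 0, 0, 0, 1]],
])

```text
time: 14.5
position: [0.5281, 0.2101, 0.182]
tool_rot: [-0.0, 0.672, 0.74, 0.001]
wrist_force: [0.8, -0.2, -2.4]
grip_width: 0.0475
grip_force: 45.0
```

step_arm([
  [[0.08, -0.01, 0, 0, 0, 0, 1], [0.13, -0.01, 0, 0, 0, 0, 1], [0.13, -0.01, 0, 0, 0, 0, 1], [0.13, -0.01, 0, 0, 0, 0, 1]],
])

```text
time: 14.9
position: [0.5219, 0.2458, 0.1817]
tool_rot: [0.0, 0.672, 0.74, -0.0]
wrist_force: [0.7, -1.2, -2.9]
grip_width: 0.0474
grip_force: 45.0
```

Run:
```python
from h import *
rel([.522,.253,.040],5.7)
snap('top','t4')
```

```text
t 14.9 pos [0.5219 0.2458 0.1817] shift [0.024 0.002 0.472] turn [ 0.     0.001 -0.002] f [ 0.7 -1.2 -2.9] 0.04735065876426826 44.994574785232544
R
 [[-0.096  0.995  0.   ]
 [ 0.995  0.096 -0.001]
 [-0.001  0.    -1.   ]]
```

View pics/t4.png

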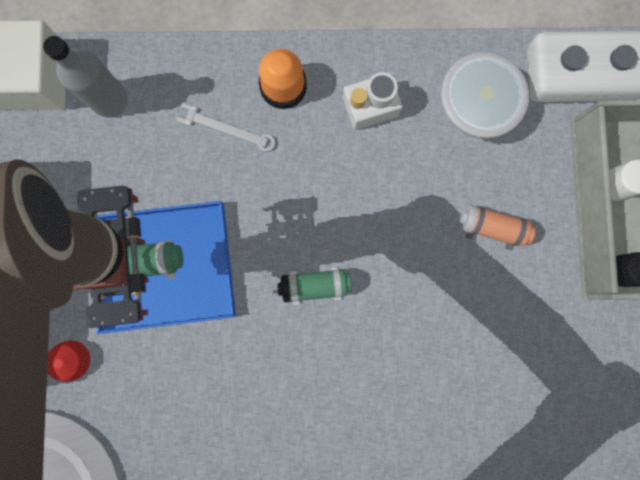

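The canister hangs over the tray (rear end at about (170,258)). I'm lowering it.

step_arm([
  [[0, 0, 0.07, 0, 0, 0, 1], [0, 0, 0.17, 0, 0, 0, 1], [0, 0, 0.27, 0, 0, 0, 1], [0, 0, 0.36, 0, 0, 0, 1], [0, 0, 0.42, 0, 0, 0, 1]],
])

```text
time: 15.45
position: [0.5212, 0.2453, 0.054]
tool_rot: [0.0, 0.672, 0.74, -0.001]
wrist_force: [-1.0, -0.0, -4.1]
grip_width: 0.0472
grip_force: 45.0
```

step_arm([
  [[0, 0, 0.02, 0, 0, 0, 1], [0, 0, 0.03, 0, 0, 0, 1], [0, 0, 0.04, 0, 0, 0, 1], [0, 0, 0.045, 0, 0, 0, 1], [0, 0, 0.045, 0, 0, 0, 1]],
])

```text
time: 15.95
position: [0.5215, 0.2481, 0.0428]
tool_rot: [0.0, 0.671, 0.741, 0.001]
wrist_force: [-0.2, 0.1, -3.4]
grip_width: 0.0476
grip_force: 45.0
```

step_arm([
  [[0, 0, 0.005, 0, 0, 0, 1], [0, 0, 0.01, 0, 0, 0, 1], [0, 0, 0.014, 0, 0, 0, 1], [0, 0, 0.014, 0, 0, 0, 1]],
])

```text
time: 16.35
position: [0.521, 0.248, 0.0378]
tool_rot: [-0.0, 0.671, 0.741, -0.0]
wrist_force: [0.1, 0.6, -4.1]
grip_width: 0.0471
grip_force: 45.0
```

step_arm([
  [[0, 0, 0.004, 0, 0, 0, 1], [0, 0, 0.008, 0, 0, 0, 1], [0, 0, 0.008, 0, 0, 0, 1]],
])

```text
time: 16.65
position: [0.5212, 0.248, 0.0374]
tool_rot: [-0.0, 0.671, 0.741, 0.0]
wrist_force: [-6.0, -2.6, 15.8]
grip_width: 0.0477
grip_force: 45.0
```

Contact. Releasing, first gently.

step_arm([
  [[0, 0, -0.003, 0, 0, 0, 1], [0, 0, -0.003, 0, 0, 0, -0.2], [0, 0, -0.003, 0, 0, 0, -1], [0, 0, -0.003, 0, 0, 0, -1], [0, 0, -0.003, 0, 0, 0, -1]],
])

```text
time: 17.15
position: [0.5213, 0.248, 0.0364]
tool_rot: [0.0, 0.671, 0.741, 0.0]
wrist_force: [0.1, 0.1, -0.3]
grip_width: 0.0732
grip_force: 0.0
```

step_arm([
  [[0, 0, 0, 0, 0, 0, -1], [0, 0, 0, 0, 0, 0, -1], [0, 0, 0, 0, 0, 0, -1], [0, 0, 0, 0, 0, 0, -1]],
])

```text
time: 17.55
position: [0.5211, 0.248, 0.0364]
tool_rot: [-0.0, 0.671, 0.741, 0.0]
wrist_force: [-0.1, 0.3, 0.9]
grip_width: 0.0875
grip_force: 0.0
```

step_arm([
  [[0, 0, -0.08, 0, 0, 0, -1], [0, 0, -0.2, 0, 0, 0, -1], [0, 0, -0.35, 0, 0, 0, -1], [0, 0, -0.5, 0, 0, 0, -1], [0, 0, -0.6, 0, 0, 0, -1]],
])

```text
time: 18.05
position: [0.5219, 0.248, 0.2198]
tool_rot: [0.0, 0.672, 0.741, 0.002]
wrist_force: [0.9, 0.7, 0.3]
grip_width: 0.088
grip_force: 0.0
```

step_arm([
  [[0, 0, 0, 0, 0, 0, -1], [0, 0, 0, 0, 0, 0, -1], [0, 0, 0, 0, 0, 0, -1]],
])

```text
time: 18.35
position: [0.5203, 0.2477, 0.2152]
tool_rot: [-0.0, 0.671, 0.741, -0.001]
wrist_force: [0.8, 0.3, -0.4]
grip_width: 0.0878
grip_force: 0.0
```

Run:
```python
from h import *
p,_=camera('side');q,_=camera('wrist')
cv2.imwrite('pics/end.png',np.hstack([cv2.resize(p[100:340,200:520],(400,300)),cv2.resize(q,(400,300))])[:,:,::-1])
```

```text
(no output)
```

View pics/end.png

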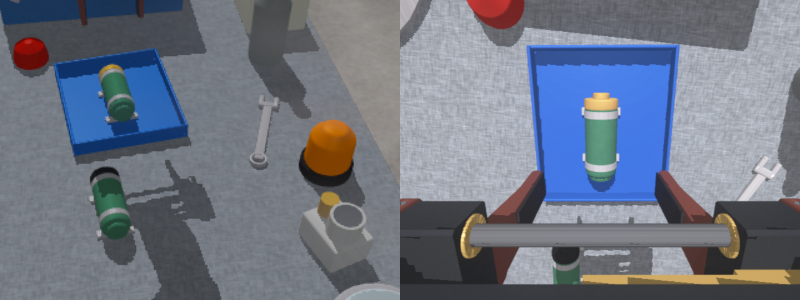

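The canister lies on its feet in the middle of the tray, at about (117,92) in the left half and (600,137) in the right. The black-ended one is at (110,205), where it was.

```bash
python3 -c "
from station import *
print(sign_off())"
```

```text
the job is handed in; nothing more can be done
None
```

I shook the brass-ended canister in the air along its length (five strokes each way, then several rocks), laid it on its feet in the blue tray and let go. The black-ended one was left untouched and the job is handed in; the loose piece's runs could not be seen or measured directly.

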